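# Change the load of the UV box

### The arm

A 7-joint arm with a two-finger parallel gripper is mounted at the origin on a cart in front of the work surface, level with it; the furniture and walls round the work are solid. World frame = base frame: x ahead of the robot, y to its left, z up, the work surface at z = 0. Lengths are in m, angles in rad, forces in N, time in s.
With the tool pointing down it reaches from about 0.4 to 0.85 m from the base axis. Payload 10.4 kg.
Tool frame: the origin (TCP) lies between the finger pads; the fingertips stand 14 mm ahead of it and the grasp point (between the pads) lies 5 mm behind it (r.finger_overhang is the z of the fingertips in the tool frame, in m); z points along the fingers, y is the line along which they close (so a half turn about z gives the same grasp; the last joint's range is limited). The gripper opens to 87 mm and grips with 3 to 60 N. Pads are 19 mm wide; open, the fingers measure 117 mm over their backs; the gripper's body (75 mm by 190 mm) begins 51 mm behind the grasp point.
Start: joints at [1.252, 0.332, -0.065, 1.46, 0.022, 1.35, -0.088], TCP at [0.182, -0.598, 0.237] pointing down, gripper open.
Joint ranges: [-2.6, 2.6], [-0.5, 2.12], [-1.47, 1.34], [0.16, 2.42], [-1.27, 4.41], [0.06, 2.06], [-2.6, 2.6]. Speed limits (rad/s): [2.22, 2.22, 2.79, 2.79, 3.14, 3.14, 3.14].

### API

Orientations are given as a unit quaternion [x, y, z, w].
In Python, from bench import r, optics gives the robot as it stands.
- The arm moves only by the shell command python3 -m pendant 'ROWS' [FORCE]. ROWS is JSON, a list of rows, each a list of 7 numbers: the closure, from -1 (fully open) to 1 (shut), then the shift along the tool's x, y, z scaled (see below), then the turn, a rotation vector about the tool's x, y, z scaled (see below). In form: [[grip, x, y, z, rx, ry, rz], ...]. A call has 1 to 8 rows; each row is the pose to reach, as a shift and turn from the pose commanded when the call began, along the tool's axes at that moment; what a row does not reach only later rows make up. The controller multiplies each number of a shift by 0.3 m and each number of a turn by 120 degrees. A row lasts 1/8 s, in which the tool goes at most 62.5 mm and 10.7 degrees, less where a joint would pass 70% of its speed; a pose out of reach is approached as far as the arm can. A call with a number of a shift or a turn outside -1 to 1 is refused whole. A call with a gripper value outside its range is refused whole. The fingers move at their own pace and stop on an object; FORCE is the grip in N (left out, the last holds). Time passes only in rows, so rows that repeat a pose let the fingers close. It gives the time, the measured TCP pose, the force, the opening and the grip force at its end, in the units of the state.
- r.read_state(): the state, without advancing time (a new reading comes with each control period).
- optics.camera(name): name is "scene" or "top" or "wrist"; returns a dict with "pixels" (480x640x3 uint8, red, green, blue), "vfov" (degrees; the focal length in pixels is half the picture's height over the tangent of half this angle, whatever the lens; pixels are square), "cx", "cy" (the principal point, pixels), "rvec" (rotation vector, rad) and "tvec" (3), from world to camera coordinates, as OpenCV has them. Camera axes: x right, y down, z forward; pixel columns grow to the right and rows downward; lengths in m; the calibration is good to about 2 mm. A picture is of the moment at which its call begins. There is no depth.
- r.close_job(): hands the job in; it is judged then, once.
The state is a dict: "time": time; "joint_positions": joint angles; "joint_vel": joint speeds; "joint_torque": joint torques, N m; "ee_pos": TCP position; "eef_rot": TCP orientation; "ft_force": force on the tool from outside, world axes, zero at the start; "torque": the same for the moment, N m; "width": finger opening in m; "grip_force": force on a finger pad.
Only numpy, scipy, OpenCV 4.12 (cv2) and the standard library are available. Lean on these libraries where they do the work, as an engineer would, in place of code of your own. Each camera call takes 0.05 s, during which the arm holds its last target. There are 200 camera calls.

### The job

The slide boxes inside the UV box have been treated, and the ones standing on the grey mat are waiting for their turn. Press the release button so that the lid springs open, lift all the treated boxes out and stand them flat in the steel tray, and only then put all the waiting boxes flat on the floor of the UV box. Finally push the lid down until its latch catches and it stays shut, and leave the other things on the bench undisturbed.

Things in the scene. Friction and masses are not known exactly. Their poses are not given: they have to be found in the camera images.
- uv_box: The UV box: a white clamshell case fixed to the bench, 222 x 250 mm (x, y), with a grey lid hinged along its rear edge. Origin at the centre of its underside, x to the rear, y to its left, z up. Front deck x = -0.111 to -0.037, top at z = 0.030, with the release button at y = -0.07 and a steel latch hook at y = 0 that rises to z = 0.064 between x = -0.060 and -0.043.
- chamber_floor (a point): Centre of the chamber's floor (uv_box x = 0.03, z = 0.018), axes as uv_box. The floor is 110 x 240 mm (x, y); walls 5 (sides) to 18 mm thick round it, rim 24 mm above it, open to the top once the lid is up. Up to three slide boxes stand side by side, each with its length along x, about 72 mm apart.
- release_top (a point): Centre of the top of the release button: a round grey push button of 36 mm diameter in a black ring, 24 mm above the deck at uv_box x = -0.078, y = -0.07. Press it straight down.
- release (a joint): Travel of the release button, m: 0 up, 0.008 fully down; about 2 N starts it, 5.5 N holds it fully down. From about 4 mm the hook lets go of the lid, which springs open by itself in about 1 s.
- lid (a joint): Angle of the lid, rad: about 0.01 shut and latched, 1.5 open at its stop (nearly upright). A spring opens it and holds it there; only the latch hook holds it shut. To shut it, push its outer face round from behind, then press down on its front part: near the end it needs up to about 8 N at the front edge, until the hook snaps over the lid's keeper bar (the button dips meanwhile).
- lid_front (a point): Middle of the upper front edge of the lid, on its outer face. Hinge line along y at uv_box x = 0.10, z = 0.043. The lid is a hollow shell 137 mm long from the hinge to this edge, 250 mm wide, 36 mm thick: shut, its rim lies at hinge height and its flat outer face 36 mm above. Open, the outer face looks to the rear and this edge stands about 0.18 m above the bench.
- tray: The steel tray for treated boxes, fixed, 118 x 260 mm (x, y) with a rim 12 mm high and 4 mm thick. Origin at the centre of its underside, z up; floor 4 mm above the bench.
- tray_in (a point): Centre of the tray's inner floor, axes as the tray; inside 110 x 252 mm.
- mat: The flat grey mat for waiting boxes, fixed, 115 x 260 x 3 mm. Origin at the centre of its underside.
- treated_1: A white slide box, a plain rectangular block with a blue top, 30 x 82 x 30 mm (x, y, z), 0.11 kg; it is gripped across its 30 mm sides. Origin at the centre of its underside, z up, y along its 82 mm length. One of the treated boxes, inside the UV box at the start.
- treated_2: A white slide box, a plain rectangular block with a blue top, 30 x 82 x 30 mm (x, y, z), 0.11 kg; it is gripped across its 30 mm sides. Origin at the centre of its underside, z up, y along its 82 mm length. One of the treated boxes, inside the UV box at the start.
- treated_3: A white slide box, a plain rectangular block with a blue top, 30 x 82 x 30 mm (x, y, z), 0.11 kg; it is gripped across its 30 mm sides. Origin at the centre of its underside, z up, y along its 82 mm length. One of the treated boxes, inside the UV box at the start.
- waiting_1: A white slide box, a plain rectangular block with a blue top, 30 x 82 x 30 mm (x, y, z), 0.11 kg; it is gripped across its 30 mm sides. Origin at the centre of its underside, z up, y along its 82 mm length. One of the waiting boxes, on the grey mat at the start.
- waiting_2: A white slide box, a plain rectangular block with a blue top, 30 x 82 x 30 mm (x, y, z), 0.11 kg; it is gripped across its 30 mm sides. Origin at the centre of its underside, z up, y along its 82 mm length. One of the waiting boxes, on the grey mat at the start.
- waiting_3: A white slide box, a plain rectangular block with a blue top, 30 x 82 x 30 mm (x, y, z), 0.11 kg; it is gripped across its 30 mm sides. Origin at the centre of its underside, z up, y along its 82 mm length. One of the waiting boxes, on the grey mat at the start.
- marker: A marker pen, 14 x 126 x 14 mm, lying on the bench between the UV box and the tray and mat; not part of the job. Origin at the centre of its underside.
- lab_timer: A white bench timer, 64 x 68 x 20 mm; not part of the job. Origin at the centre of its underside.
- bottle: A reagent bottle, 48 mm diameter, 86 mm high; not part of the job. Origin at the centre of its underside.
- bottle_small: A smaller reagent bottle, 38 mm diameter, 63 mm high; not part of the job. Origin at the centre of its underside.

How it is judged:
By the outcome, as a careful person would: the job done as asked, in the order asked, and still so for the second after the job is handed in, with the robot touching nothing.
Of treated_1, treated_2, treated_3 only 2 to 3 are there at a start; the rules pass over those that are not, and their reading is None.
Of waiting_1, waiting_2, waiting_3 only 2 to 3 are there at a start; the rules pass over those that are not, and their reading is None.
At some moment in a run one of waiting_1, waiting_2, waiting_3 may be knocked a few centimetres aside while the robot is not near it.
Once in a run the grip may slacken for a moment while it holds something.
It also fails if it takes over 210 s, if anything falls off the work surface, if the arm or the gripper's body presses on something with over 40 N, if the wrist force passes 120 N, or if a joint passes its speed limit or range.

## Working session

There is one attempt and no reset: what is moved stays moved. The work goes in short steps, Python scripts to look and compute and a shell command to move; the robot and the scene stay as the last step left them, time stands still between calls to the robot, and variables do not carry over. Pictures are saved under pics/ and viewed, at most 14 in all, crops included, and the job is handed in when it is done.

```bash
ls; mkdir -p pics
python3 - <<'E'
from bench import r,optics
import cv2
s=r.read_state();print({k:(v if isinstance(v,(int,float)) else [round(float(x),4) for x in v]) for k,v in s.items()})
for n in("top","scene"):
    c=optics.camera(n);print(n,c["vfov"],c["cx"],c["cy"],c["rvec"],c["tvec"])
    cv2.imwrite(f"pics/{n}0.png",c["pixels"][:,:,::-1])
E
```

```text
pics
{'time': 0.0, 'joint_positions': [1.2524, 0.3328, -0.0647, 1.461, 0.0216, 1.3499, -0.0885], 'joint_vel': [0.0023, 0.0005, -0.0001, -0.001, -0.0004, -0.0003, -0.0003], 'joint_torque': [0.0016, -62.3238, 0.0254, -38.9887, -0.0612, 0.04, 0.0002], 'ee_pos': [0.1821, -0.5975, 0.2358], 'eef_rot': [0.9891, 0.1474, -0.0002, -0.0007], 'ft_force': [0.2714, 0.5548, -0.0806], 'torque': [-0.022, 0.0261, 0.017], 'grip_force': 0.0, 'width': 0.0868897410731284}
top 55.78678264515315 322.9740445445825 241.71926018106913 [ 2.1995064  -2.19512649  0.07841046] [0.13100803 0.54841328 1.13377204]
scene 47.85751262323738 317.6873724290914 243.61282341216736 [ 1.35679755 -2.28637675  0.85087698] [0.40192631 0.35605146 0.83702612]
```

View pics/top0.png

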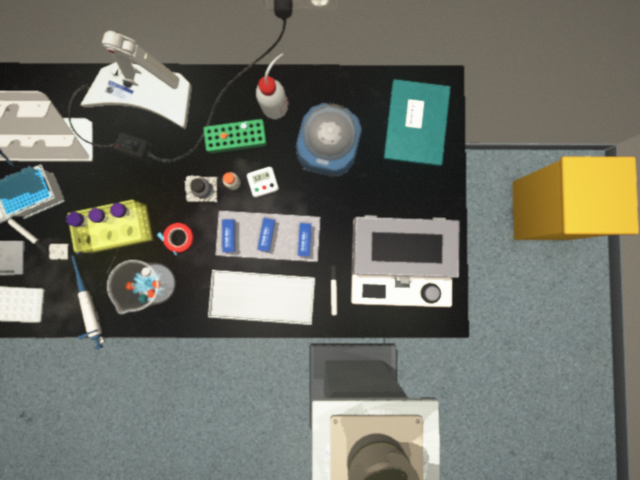

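View pics/scene0.png

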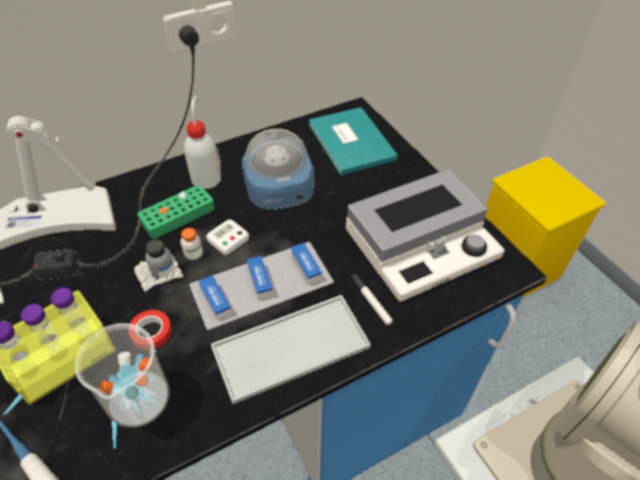

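The top view shows the UV box at about (405,262), with its button at (432,293). The mat holds three waiting boxes at about (229,237), (267,235) and (305,240). The empty tray is at (262,297) and the marker at (334,295). The scene view agrees.

```bash
cat > h.py <<'E'
from bench import r,optics
import cv2,numpy as np
from scipy.spatial.transform import Rotation as R
class Cam:
    def __init__(s,n):
        c=optics.camera(n);s.c=c;s.bgr=np.ascontiguousarray(c["pixels"][:,:,::-1]);s.hsv=cv2.cvtColor(s.bgr,cv2.COLOR_BGR2HSV)
        f=240/np.tan(np.radians(c["vfov"])/2);s.K=np.array([[f,0,c["cx"]],[0,f,c["cy"]],[0,0,1]])
        s.rv=np.array(c["rvec"],float);s.tv=np.array(c["tvec"],float);s.R=R.from_rotvec(s.rv).as_matrix();s.o=-s.R.T@s.tv
    def ray(s,uv,z):
        uv=np.atleast_2d(uv).astype(float);d=np.c_[uv,np.ones(len(uv))]@np.linalg.inv(s.K).T@s.R
        return s.o+d*((z-s.o[2])/d[:,2])[:,None]
    def proj(s,p): return cv2.projectPoints(np.atleast_2d(p).astype(float),s.rv,s.tv,s.K,None)[0][:,0]
    def save(s,n,crop=None,k=1):
        im=s.bgr if crop is None else s.bgr[crop[1]:crop[3],crop[0]:crop[2]]
        cv2.imwrite("pics/"+n,cv2.resize(im,None,fx=k,fy=k))
    def blobs(s,m,amin,amax=1e9):
        out=[]
        for c in cv2.findContours(m.astype(np.uint8),cv2.RETR_EXTERNAL,cv2.CHAIN_APPROX_NONE)[0]:
            if amin<=cv2.contourArea(c)<=amax: out.append(c[:,0])
        return out
def rect(p):
    "world xy points -> centre, (long,short), yaw of long axis"
    (cx,cy),(w,h),a=cv2.minAreaRect((np.asarray(p)[:,:2]*1000).astype(np.float32))
    if w<h:w,h,a=h,w,a+90
    return np.round([cx,cy],1),np.round([w,h],1),round((a+90)%180-90,1)
def st():
    s=r.read_state();print("t %.2f pos %s rotv %s F %s w %.4f g %.1f"%(s["time"],np.round(s["ee_pos"],4),np.round(R.from_quat(s["eef_rot"]).as_matrix()[:,0],4),np.round(s["ft_force"],1),s["width"],s["grip_force"]));return s
def blue(c): return cv2.inRange(c.hsv,(105,130,60),(125,255,255))>0
E
python3 - <<'E'
from h import *
c=Cam("top");print("cam",c.o)
print("base",c.proj([[0,0,0],[.18,-.6,.2]]))
for b in c.blobs(blue(c),100): 
    if b[:,1].min()>200: print("blue",rect(c.ray(b,.033)),b.mean(0))
g=c.hsv
m=(g[:,:,2]>110)&(g[:,:,1]<60); 
for b in c.blobs(m,200):
    x0,y0=b.min(0);x1,y1=b.max(0)
    if y0>200 and y1<335: print("bright",(x0,y0,x1,y1),rect(c.ray(b,0.003)),rect(c.ray(b,.03)))
cv2.imwrite("pics/top_crop.png",cv2.resize(c.bgr[200:320,200:470],None,fx=2.9,fy=2.9,interpolation=cv2.INTER_CUBIC))
E
```

```text
cam [0.48026123 0.14609839 1.16248169]
base [[375.36555644 461.03560134]
 [672.39051497 412.36616535]]
blue (array([553. , 178.8]), array([77.9, 26. ]), -3.1) [304.25974026 239.23376623]
blue (array([562.2, 369. ]), array([77.6, 24.9]), 0.8) [227.93670886 235.24050633]
blue (array([565.2, 274.9]), array([77.5, 26. ]), -10.0) [265.8  234.28]
bright (np.int32(0), np.int32(286), np.int32(43), np.int32(322)) (array([389.1, 894.5]), array([110.2,  87.8]), 87.2) (array([391.2, 877.1]), array([107.6,  85.8]), 87.2)
bright (np.int32(208), np.int32(269), np.int32(314), np.int32(324)) (array([408.5, 288.6]), array([265.2, 122.6]), 85.8) (array([410.2, 285.3]), array([259. , 119.8]), 85.8)
bright (np.int32(107), np.int32(260), np.int32(173), np.int32(313)) (array([444.9, 597.5]), array([167.2, 129.6]), -68.0) (array([445.8, 587. ]), array([163.3, 126.5]), -68.0)
bright (np.int32(49), np.int32(244), np.int32(67), np.int32(259)) (array([522.4, 805.1]), array([46.5, 38.1]), -89.9) (array([521.4, 789.8]), array([45.4, 37.2]), -89.9)
bright (np.int32(0), np.int32(241), np.int32(23), np.int32(274)) (array([507., 923.]), array([83.6, 58.5]), 0.1) (array([506.4, 904.9]), array([81.7, 57.2]), 0.1)
bright (np.int32(351), np.int32(215), np.int32(458), np.int32(306)) (array([500.8, -78.1]), array([274. , 228.8]), 88.1) (array([500.3, -72.9]), array([267.6, 223.5]), 88.1)
bright (np.int32(215), np.int32(210), np.int32(319), np.int32(261)) (array([564.5, 273.9]), array([261.9, 118.6]), 86.7) (array([562.5, 270.9]), array([255.8, 115.8]), 86.7)
```

View pics/top_crop.png

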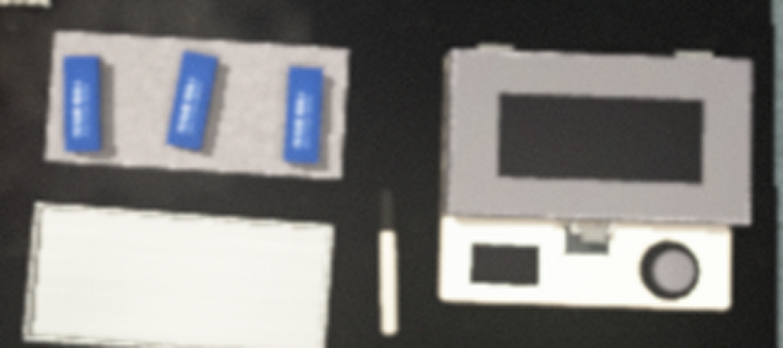

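The crop shows the lid in grey with corners at about crop (450,50), (751,58), (752,224) and (443,218). The button is at crop (670,269) and the hook at (588,235). The box has a small negative yaw.

Run:
```python
from h import *
c=Cam("top");P=lambda x,y:(x/2.9+200-.3,y/2.9+200-.3)
b=c.ray(P(670,269.5),.054)[0];hk=c.ray(P(589,228),.064)[0]
L=c.ray([P(752,58),P(752,224),P(443,218)],.079);D=c.ray([P(440,300),P(730,308.5)],.03)
print("button",b,"hook",hk);print("lid",L);print("deck",D)
dv=D[0]-D[1];dl=L[2]-L[1]
for v in(dv,dl): print("yaw",np.degrees(np.arctan2(-v[0],v[1])),np.hypot(*v[:2]))
for yaw in(-1.5,-2,-2.5):
    a=np.radians(yaw);M=np.array([[np.cos(a),-np.sin(a)],[np.sin(a),np.cos(a)]])
    o=[b[:2]-M@[-.078,-.07], D[:,:2].mean(0)-M@[-.111,0], L[1:,:2].mean(0)-M@[-.037,0], hk[:2]-M@[-.0515,0]]
    print(yaw,np.round(o,4).tolist())
s=c.c
sc=Cam("scene")
m=(blue(sc))
for bb in sc.blobs(m,100): print(bb.mean(0),sc.ray(bb.mean(0),.033))
# scene button blob
print("proj button in scene",sc.proj(b))
st()
```

```text
button [ 0.42203582 -0.13060446  0.054     ] hook [ 0.45696954 -0.0607186   0.064     ]
lid [[ 0.59831526 -0.19488507  0.079     ]
 [ 0.46076083 -0.1926628   0.079     ]
 [ 0.46532468  0.06240453  0.079     ]]
deck [[ 0.39458032  0.06134682  0.03      ]
 [ 0.38750138 -0.18785305  0.03      ]]
yaw -1.6271454768319706 0.2493003979308767
yaw -1.0250680345297827 0.25510816280670556
-1.5 [[0.5018, -0.0627], [0.502, -0.0662], [0.5, -0.0661], [0.5085, -0.0621]]
-2 [[0.5024, -0.0634], [0.502, -0.0671], [0.5, -0.0664], [0.5084, -0.0625]]
-2.5 [[0.503, -0.0641], [0.5019, -0.0681], [0.5, -0.0667], [0.5084, -0.063]]
[213.8372093  293.94186047] [[0.56172734 0.37228944 0.033     ]]
[259.04444444 273.57777778] [[0.56503872 0.27782423 0.033     ]]
[305.48780488 259.43902439] [[0.55329134 0.18252671 0.033     ]]
proj button in scene [[475.16918991 239.57670465]]
t 0.25 pos [ 0.1821 -0.5977  0.2362] rotv [ 0.9566  0.2915 -0.    ] F [ 0.2 -0.6  0.1] w 0.0873 g 0.0
```

```bash
python3 -m pendant '[[1,0.61,-0.63,0,0,0,0.141],[1,0.61,-0.63,0,0,0,0.141],[1,0.61,-0.63,0,0,0,0.141],[1,0.61,-0.63,0,0,0,0.141],[1,0.61,-0.63,0,0,0,0.141],[1,0.61,-0.63,0,0,0,0.141],[1,0.61,-0.63,0,0,0,0.141]]' 20
python3 -m pendant '[[1,0.39,-0.78,0,0,0,0],[1,0.39,-0.78,0,0,0,0],[1,0.39,-0.78,0,0,0,0],[1,0.39,-0.78,0,0,0,0],[1,0.39,-0.78,0,0,0,0],[1,0.39,-0.78,0.3,0,0,0],[1,0.39,-0.78,0.4,0,0,0],[1,0.39,-0.78,0.4,0,0,0]]'
python3 -c "from h import *;st()"
```

```text
time: 1.12
ee_pos: [0.3012, -0.3652, 0.2365]
eef_rot: [1.0, -0.001, -0.0, 0.0]
ft_force: [-0.1, -0.9, -1.9]
width: 0.0248
grip_force: 0.0
time: 2.12
ee_pos: [0.4161, -0.1305, 0.1135]
eef_rot: [1.0, -0.001, -0.004, -0.002]
ft_force: [-0.2, -0.0, 0.5]
width: 0.0003
grip_force: 0.0
t 2.12 pos [ 0.4161 -0.1305  0.1135] rotv [ 1.     -0.0019 -0.0072] F [-0.2 -0.   0.5] w 0.0003 g 0.0
```

```bash
python3 -m pendant '[[1,0.01,0,0.1,0,0,0],[1,0.01,0,0.15,0,0,0],[1,0.01,0,0.17,0,0,0],[1,0.01,0,0.185,0,0,0],[1,0.01,0,0.19,0,0,0],[1,0.01,0,0.19,0,0,0]]'
python3 -m pendant '[[1,0,0,0,0,0,0],[1,0,0,-0.2,0,0,0],[1,0,0,-0.4,0,0,0],[1,0,0,-0.6,0,0,0],[1,0,0,-0.6,0,0,0],[-0.26,0,0,-0.6,0,0,0],[-0.26,0,0,-0.6,0,0,0],[-0.26,0,0,-0.6,0,0,0]]'
python3 - <<'E'
from h import *
st()
c=Cam("top");c.save("t1.png",(200,180,470,320),2.9)
for b in c.blobs(blue(c),60): 
    if b[:,1].min()>200: print("blue",rect(c.ray(b,.033)),b.mean(0))
E
```

```text
time: 2.88
ee_pos: [0.4224, -0.1305, 0.0604]
eef_rot: [1.0, 0.0, 0.0, 0.001]
ft_force: [-3.2, -2.9, 6.5]
width: 0.0009
grip_force: 2.9
time: 3.88
ee_pos: [0.4216, -0.1295, 0.2386]
eef_rot: [1.0, 0.0, -0.001, -0.0]
ft_force: [0.0, -0.7, -0.4]
width: 0.0226
grip_force: 0.0
t 3.88 pos [ 0.4216 -0.1295  0.2386] rotv [ 1.0e+00  6.0e-04 -1.6e-03] F [ 0.  -0.7 -0.4] w 0.0226 g 0.0
blue (array([535.7, -67.7]), array([72.8, 25.1]), -0.5) [403.36486486 246.51351351]
blue (array([541.4,   6.2]), array([75.8, 25.6]), -4.1) [373.38157895 244.11842105]
blue (array([553.1, 178.7]), array([77.8, 26. ]), -3.1) [304.25974026 239.22077922]
blue (array([562.2, 369. ]), array([77.6, 24.9]), 0.8) [227.93670886 235.24050633]
blue (array([565.2, 274.9]), array([77.5, 26. ]), -10.0) [265.90789474 234.07894737]
```

View pics/t1.png

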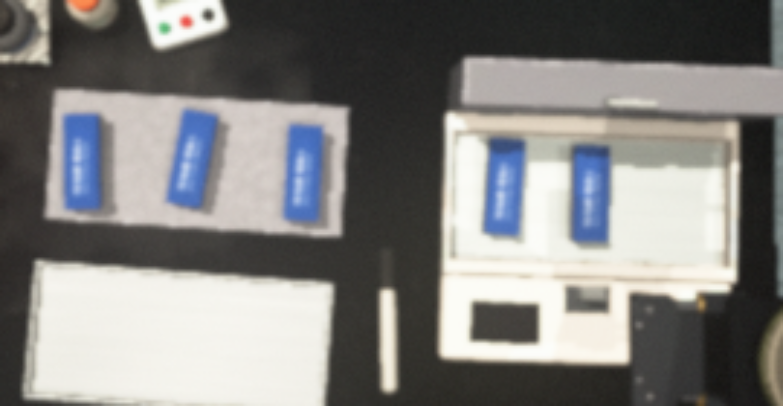

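The lid is open. The chamber holds two treated boxes, at crop (504,188) and (590,193), and its right slot is empty. The three waiting boxes haven't moved.

```bash
cat >> h.py <<'E'
def boxes(c=None,ymax=-9,amin=60,xr=(.3,.7)):
    c=c or Cam("top")
    for b in c.blobs(blue(c),amin):
        w=c.ray(b,.033)[:,:2].mean(0)
        if not(.3<w[0]<.66): continue
        z=.048 if w[1]<.075 else (.034 if w[0]<.48 else .033)
        print("box z%.3f"%z,rect(c.ray(b,z)),"xmin/max",np.round(c.ray(b,z)[:,0].min(),4),np.round(c.ray(b,z)[:,0].max(),4))
E
python3 - <<'E'
from h import *
boxes();st()
sc=Cam("scene")
for b in sc.blobs(blue(sc),60): 
    z=.048 if b[:,0].mean()>340 else .033
    print(rect(sc.ray(b,z)))
# chamber/ tray inner
c=Cam("top");o=np.array([.501,-.065])
print("tray exp px",c.proj([.409,.287,.004]))
E
```

```text
box z0.048 (array([534.9, -64.9]), array([71.8, 24.7]), -0.5) xmin/max 0.4991 0.5708
box z0.048 (array([540.4,   8. ]), array([74.4, 25.3]), -4.1) xmin/max 0.5039 0.578
box z0.033 (array([553.1, 179. ]), array([77.8, 25.4]), -3.0) xmin/max 0.5139 0.5914
box z0.033 (array([562.2, 369. ]), array([77.6, 24.9]), 0.8) xmin/max 0.5234 0.6009
box z0.033 (array([565.2, 274.9]), array([77.5, 25.9]), -10.7) xmin/max 0.5261 0.6037
t 3.98 pos [ 0.4218 -0.1295  0.2389] rotv [ 1.e+00  6.e-04 -1.e-03] F [ 0.4 -0.  -0.3] w 0.0307 g 0.0
(array([563. , 372.3]), array([85.4, 27.8]), 1.5)
(array([565.7, 278.6]), array([85.7, 29.9]), -11.2)
(array([554.3, 182.7]), array([87.3, 28.2]), -4.0)
(array([538.2,  12.1]), array([80.1, 28.6]), -4.5)
(array([532.6, -61.2]), array([80.6, 29.4]), -2.1)
tray exp px [[261.78611843 296.58654284]]
```

```bash
python3 -m pendant '[[-0.26,0.4,-0.465,0,0,0,0.033],[-0.26,0.4,-0.465,0,0,0,0.033],[-0.26,0.4,-0.465,0,0,0,0.033],[-0.26,0.4,-0.465,0,0,0,0.033],[-0.26,0.4,-0.465,0.2,0,0,0.033],[-0.26,0.4,-0.465,0.4,0,0,0.033],[-0.26,0.4,-0.465,0.47,0,0,0.033],[-0.26,0.4,-0.465,0.47,0,0,0.033]]' 25
python3 - <<'E'
from h import *
st();Cam("wrist").save("w1.png")
E
```

```text
time: 5.08
ee_pos: [0.5406, 0.0089, 0.0971]
eef_rot: [0.999, -0.035, -0.002, 0.0]
ft_force: [-0.3, 0.2, 1.3]
width: 0.0551
grip_force: 0.0
t 5.08 pos [0.5406 0.0089 0.0971] rotv [ 0.9976 -0.0694 -0.0033] F [-0.3  0.2  1.3] w 0.0551 g 0.0
```

View pics/w1.png

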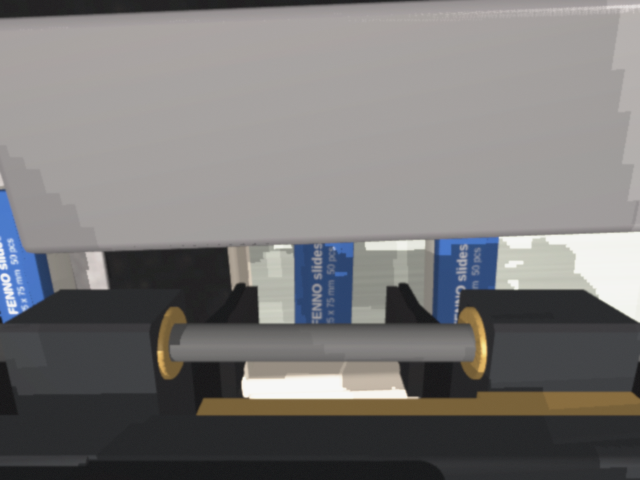

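In the wrist view the box spans columns 297 to 352, centred between the fingers at 258 and 388. Next I descend and grasp.

```bash
python3 -m pendant '[[-0.26,0,0,0.1,0,0,0],[-0.26,0,0,0.2,0,0,0],[-0.26,0,0,0.2,0,0,0],[0.6,0,0,0.2,0,0,0],[0.6,0,0,0.2,0,0,0],[0.6,0,0,0.2,0,0,0],[0.6,0,0,0.2,0,0,0],[0.6,0,0,0.2,0,0,0]]' 25
python3 -m pendant '[[0.6,0,0,-0.15,0,0,0],[0.6,0,0,-0.3,0,0,0],[0.6,0,0,-0.45,0,0,0],[0.6,0,0,-0.45,0,0,0]]'
```

```text
time: 6.12
ee_pos: [0.5425, 0.0096, 0.0394]
eef_rot: [0.999, -0.034, 0.001, 0.0]
ft_force: [-1.9, -1.9, 6.8]
width: 0.0296
grip_force: 25.0
time: 6.62
ee_pos: [0.5438, 0.0102, 0.177]
eef_rot: [0.999, -0.034, 0.003, 0.0]
ft_force: [0.2, 0.5, -2.1]
width: 0.03
grip_force: 25.0
```

```bash
python3 -m pendant '[[0.6,-0.4,-0.8,0,0,0,0],[0.6,-0.4,-0.8,0,0,0,0],[0.6,-0.4,-0.8,0,0,0,0],[0.6,-0.4,-0.8,0,0,0,0],[0.6,-0.4,-0.8,0,0,0,0]]' 25
python3 -m pendant '[[0.6,-0.107,-0.29,0,0,0,0],[0.6,-0.107,-0.29,0,0,0,0],[0.6,-0.107,-0.29,0,0,0,0],[0.6,-0.107,-0.29,0.2,0,0,0],[0.6,-0.107,-0.29,0.4,0,0,0],[0.6,-0.107,-0.29,0.44,0,0,0],[0.6,-0.107,-0.29,0.44,0,0,0]]'
python3 - <<'E'
from h import *
s=st();R_=R.from_quat(s["eef_rot"]).as_matrix();print(R_.T@(np.array([.414,.347,.026])-s["ee_pos"])/.3)
E
```

```text
time: 7.25
ee_pos: [0.4358, 0.2613, 0.1728]
eef_rot: [1.0, -0.031, -0.001, -0.0]
ft_force: [-0.1, 0.4, -1.4]
width: 0.0296
grip_force: 25.0
time: 8.12
ee_pos: [0.4127, 0.3466, 0.042]
eef_rot: [0.999, -0.034, -0.0, 0.0]
ft_force: [0.3, 0.6, -0.6]
width: 0.0299
grip_force: 25.0
t 8.12 pos [0.4127 0.3466 0.042 ] rotv [ 9.976e-01 -6.870e-02 -4.000e-04] F [ 0.3  0.6 -0.6] w 0.0299 g 25.0
[ 0.00420731 -0.00180627  0.05335718]
```

```bash
python3 -m pendant '[[0.6,0,0,0.03,0,0,0],[0.6,0,0,0.05,0,0,0],[0.6,0,0,0.052,0,0,0],[-0.26,0,0,0.052,0,0,0],[-0.26,0,0,0.052,0,0,0],[-0.26,0,0,0.052,0,0,0],[-0.26,0,0,-0.2,0,0,0],[-0.26,0,0,-0.48,0,0,0]]'
python3 - <<'E'
from h import *
boxes();s=st();R_=R.from_quat(s["eef_rot"]).as_matrix();print(R_.T@(np.array([.537,-.063,.18])-s["ee_pos"])/.3)
E
```

```text
time: 9.12
ee_pos: [0.4122, 0.3463, 0.1522]
eef_rot: [0.999, -0.034, -0.001, 0.0]
ft_force: [1.3, 0.3, 0.0]
width: 0.0541
grip_force: 0.0
box z0.048 (array([533.7, -66.2]), array([69.3, 22.3]), -0.5) xmin/max 0.4991 0.5683
box z0.033 (array([552.9, 178.9]), array([78.1, 25.7]), -3.1) xmin/max 0.5139 0.5914
box z0.033 (array([562.2, 368.9]), array([77.6, 24.9]), 0.8) xmin/max 0.5234 0.6009
box z0.033 (array([565. , 274.9]), array([78. , 26.3]), -10.2) xmin/max 0.5261 0.6037
t 9.18 pos [0.4149 0.3493 0.1612] rotv [ 0.9977 -0.068   0.0075] F [3.6 4.6 7.9] w 0.0545 g 0.0
[ 0.50002868  1.34315249 -0.06805968]
```

```bash
python3 -m pendant '[[-0.26,0.25,0.67,0,0,0,0],[-0.26,0.25,0.67,0,0,0,0],[-0.26,0.25,0.67,0,0,0,0],[-0.26,0.25,0.67,0,0,0,0],[-0.26,0.25,0.67,0,0,0,0]]' 25
python3 -m pendant '[[-0.26,0.25,0.68,0,0,0,-0.02],[-0.26,0.25,0.68,0,0,0,-0.02],[-0.26,0.25,0.68,0,0,0,-0.02],[-0.26,0.25,0.68,0,0,0,-0.02],[-0.26,0.25,0.68,0.15,0,0,-0.02],[-0.26,0.25,0.68,0.25,0,0,-0.02],[-0.26,0.25,0.68,0.25,0,0,-0.02]]'
python3 - <<'E'
from h import *
boxes();s=st();R_=R.from_quat(s["eef_rot"]).as_matrix();print(R_.T@(np.array([.537,-.063,.038])-s["ee_pos"])/.3)
c=Cam("wrist");c.save("w2.png")
E
```

```text
time: 9.8
ee_pos: [0.4744, 0.1385, 0.151]
eef_rot: [0.999, -0.036, 0.0, 0.0]
ft_force: [-0.8, 0.3, -0.0]
width: 0.0552
grip_force: 0.0
time: 10.68
ee_pos: [0.5331, -0.0663, 0.074]
eef_rot: [1.0, -0.013, -0.002, -0.0]
ft_force: [0.6, 0.5, 1.0]
width: 0.0549
grip_force: 0.0
box z0.034 (array([411.3, 344.5]), array([76.8, 25.2]), -4.0) xmin/max 0.373 0.4492
box z0.033 (array([553. , 178.9]), array([77.9, 25.7]), -3.1) xmin/max 0.5139 0.5914
box z0.033 (array([562.2, 369. ]), array([77.6, 24.9]), 0.8) xmin/max 0.5234 0.6009
box z0.033 (array([565.2, 274.8]), array([77.5, 26.4]), -10.2) xmin/max 0.5261 0.6037
t 10.72 pos [ 0.5344 -0.0666  0.0759] rotv [ 0.9997 -0.0252 -0.0013] F [-0.4 -0.3  1.2] w 0.0543 g 0.0
[ 0.00852204 -0.01205712  0.12617533]
```

View pics/w2.png

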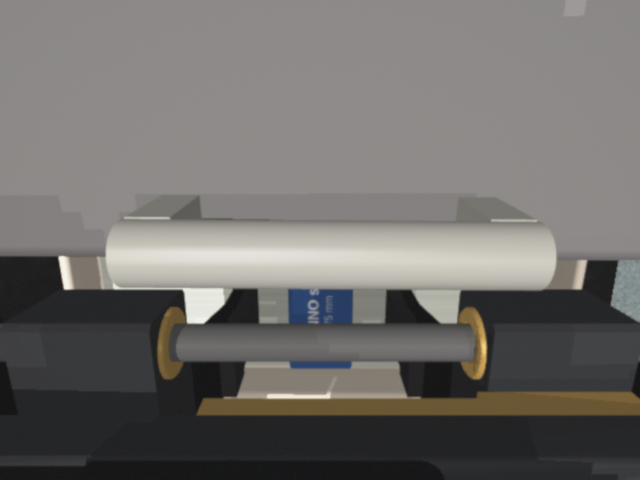

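The first box sits in the tray at (411,344) mm. In the wrist view the second box spans columns 290 to 352, centred between the fingers, with the lid's keeper bar in front of the camera. Next I grasp it.

```bash
python3 -m pendant '[[-0.26,0.005,-0.008,0.07,0,0,0],[-0.26,0.005,-0.008,0.125,0,0,0],[0.6,0.005,-0.008,0.125,0,0,0],[0.6,0.005,-0.008,0.125,0,0,0],[0.6,0.005,-0.008,0.125,0,0,0],[0.6,0.005,-0.008,0.125,0,0,0],[0.6,0.005,-0.008,0.125,0,0,0]]' 25
python3 -m pendant '[[0.6,0,0,-0.15,0,0,0],[0.6,0,0,-0.3,0,0,0],[0.6,0,0,-0.45,0,0,0],[0.6,0,0,-0.45,0,0,0]]'
python3 - <<'E'
from h import *
s=st();R_=R.from_quat(s["eef_rot"]).as_matrix();print(R_.T@(np.array([.406,.227,.17])-s["ee_pos"])/.3)
E
```

```text
time: 11.65
ee_pos: [0.5366, -0.0656, 0.0392]
eef_rot: [1.0, -0.013, 0.001, 0.0]
ft_force: [-0.6, 0.1, 6.2]
width: 0.03
grip_force: 25.0
time: 12.15
ee_pos: [0.538, -0.0655, 0.177]
eef_rot: [1.0, -0.013, 0.003, 0.0]
ft_force: [0.8, -0.5, -1.2]
width: 0.0297
grip_force: 25.0
t 12.15 pos [ 0.538  -0.0655  0.177 ] rotv [ 0.9996 -0.0268  0.0063] F [ 0.8 -0.5 -1.2] w 0.0297 g 25.0
[-0.46615318 -0.96299238  0.01993239]
```

```bash
python3 -m pendant '[[0.6,-0.466,-0.963,0,0,0,0.02],[0.6,-0.466,-0.963,0,0,0,0.02],[0.6,-0.466,-0.963,0,0,0,0.02],[0.6,-0.466,-0.963,0,0,0,0.02],[0.6,-0.466,-0.963,0,0,0,0.02],[0.6,-0.466,-0.963,0.2,0,0,0.02],[0.6,-0.466,-0.963,0.4,0,0,0.02],[0.6,-0.466,-0.963,0.44,0,0,0.02]]' 25
python3 - <<'E'
from h import *
s=st();R_=R.from_quat(s["eef_rot"]).as_matrix();print(R_.T@(np.array([.406,.227,.026])-s["ee_pos"])/.3)
E
```

```text
time: 13.15
ee_pos: [0.4009, 0.2255, 0.0376]
eef_rot: [0.999, -0.034, -0.004, 0.002]
ft_force: [0.5, 0.2, -0.2]
width: 0.0294
grip_force: 25.0
t 13.15 pos [0.4009 0.2255 0.0376] rotv [ 0.9977 -0.0679 -0.007 ] F [ 0.5  0.2 -0.2] w 0.0294 g 25.0
[ 0.01690187 -0.0063029   0.03864758]
```

```bash
python3 -m pendant '[[0.6,0.01,-0.004,0.03,0,0,0],[0.6,0.01,-0.004,0.045,0,0,0],[0.6,0.01,-0.004,0.045,0,0,0],[-0.26,0.01,-0.004,0.045,0,0,0],[-0.26,0.01,-0.004,0.045,0,0,0],[-0.26,0.01,-0.004,0.045,0,0,0],[-0.26,0.01,-0.004,-0.2,0,0,0],[-0.26,0.01,-0.004,-0.48,0,0,0]]'
python3 -m pendant '[[-0.26,0.4,0.6,0,0,0,0],[-0.26,0.4,0.6,0,0,0,0],[-0.26,0.4,0.6,0,0,0,0],[-0.26,0.4,0.6,0,0,0,0],[-0.26,0.4,0.6,0,0,0,0]]'
python3 - <<'E'
from h import *
c=Cam("top");boxes(c);st();c.save("t2.png",(200,180,470,320),2.9)
E
```

```text
time: 14.15
ee_pos: [0.4066, 0.2279, 0.1543]
eef_rot: [0.999, -0.034, -0.001, 0.0]
ft_force: [1.2, 0.5, 0.0]
width: 0.0543
grip_force: 0.0
time: 14.78
ee_pos: [0.5152, 0.0379, 0.1528]
eef_rot: [0.999, -0.036, -0.0, 0.0]
ft_force: [-0.2, -1.1, 0.3]
width: 0.0546
grip_force: 0.0
box z0.034 (array([406.5, 226.6]), array([76.5, 24.3]), -3.7) xmin/max 0.3682 0.4444
box z0.034 (array([411.3, 344.4]), array([76.4, 24.9]), -3.9) xmin/max 0.373 0.4492
box z0.033 (array([553. , 178.9]), array([77.8, 25.5]), -2.9) xmin/max 0.5139 0.5914
box z0.033 (array([562.2, 369. ]), array([77.6, 24.9]), 0.8) xmin/max 0.5234 0.6009
box z0.033 (array([565.2, 274.8]), array([77.5, 26.2]), -10.0) xmin/max 0.5261 0.6037
t 14.82 pos [0.5145 0.0399 0.1528] rotv [ 9.975e-01 -7.010e-02 -4.000e-04] F [-0.6  1.1 -0.5] w 0.0547 g 0.0
```

View pics/t2.png

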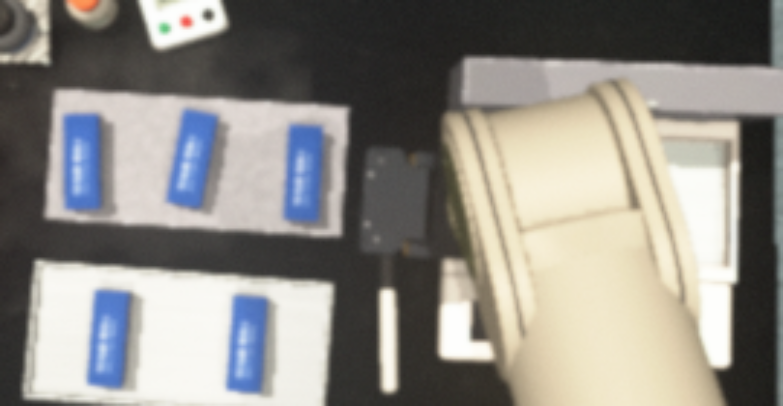

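Both treated boxes stand in the tray, and the waiting boxes haven't moved. The known grasp positions show the top camera reads y about 2 mm low. Next is waiting box 1.

```bash
cat >> h.py <<'E'
def to(*p):
    s=st();print("shift",np.round(R.from_quat(s["eef_rot"]).as_matrix().T@(np.array(p)-s["ee_pos"])/.3,3))
E
python3 -m pendant '[[-0.26,0.095,-0.478,0,0,0,-0.008],[-0.26,0.095,-0.478,0,0,0,-0.008],[-0.26,0.095,-0.478,0.1,0,0,-0.008],[-0.26,0.095,-0.478,0.25,0,0,-0.008],[-0.26,0.095,-0.478,0.25,0,0,-0.008],[-0.26,0.095,-0.478,0.25,0,0,-0.008]]' 25
python3 -c "from h import *;to(.553,.181,.025)"
```

```text
time: 15.58
ee_pos: [0.5531, 0.1822, 0.0796]
eef_rot: [1.0, -0.026, 0.001, -0.0]
ft_force: [-0.1, 0.2, 0.5]
width: 0.0549
grip_force: 0.0
t 15.57 pos [0.5531 0.1822 0.0796] rotv [ 0.9987 -0.0512  0.0013] F [-0.1  0.2  0.5] w 0.0549 g 0.0
shift [-0.     0.004  0.182]
```

```bash
python3 -m pendant '[[-0.26,0,0.004,0.1,0,0,0],[-0.26,0,0.004,0.182,0,0,0],[0.6,0,0.004,0.182,0,0,0],[0.6,0,0.004,0.182,0,0,0],[0.6,0,0.004,0.182,0,0,0],[0.6,0,0.004,0.182,0,0,0],[0.6,0,0.004,0.182,0,0,0]]' 25
python3 -m pendant '[[0.6,0,0,-0.15,0,0,0],[0.6,0,0,-0.3,0,0,0],[0.6,0,0.2,-0.45,0,0,0],[0.6,0,0.4,-0.48,0,0,0],[0.6,0,0.4,-0.48,0,0,0],[0.6,0,0.4,-0.48,0,0,0]]'
python3 -c "from h import *;to(.533,-.138,.041)"
```

```text
time: 16.45
ee_pos: [0.5536, 0.1805, 0.0249]
eef_rot: [1.0, -0.026, 0.001, -0.0]
ft_force: [-1.1, -0.3, 7.1]
width: 0.03
grip_force: 25.0
time: 17.2
ee_pos: [0.5465, 0.0599, 0.1677]
eef_rot: [1.0, -0.027, 0.0, -0.0]
ft_force: [0.4, 0.6, -1.7]
width: 0.0295
grip_force: 25.0
t 17.20 pos [0.5465 0.0599 0.1677] rotv [ 9.986e-01 -5.340e-02  5.000e-04] F [ 0.4  0.6 -1.7] w 0.0295 g 25.0
shift [-0.01   0.661  0.422]
```

```bash
python3 -m pendant '[[0.6,-0.01,0.661,0,0,0,-0.012],[0.6,-0.01,0.661,0,0,0,-0.012],[0.6,-0.01,0.661,0,0,0,-0.012],[0.6,-0.01,0.661,0,0,0,-0.012],[0.6,-0.01,0.661,0.15,0,0,-0.012],[0.6,-0.01,0.661,0.3,0,0,-0.012],[0.6,-0.01,0.661,0.34,0,0,-0.012],[0.6,-0.01,0.661,0.34,0,0,-0.012]]' 25
python3 -c "
from h import *
to(.533,-.138,.041);boxes();Cam('wrist').save('w3.png')"
```

```text
time: 18.2
ee_pos: [0.5336, -0.1362, 0.0654]
eef_rot: [1.0, -0.012, -0.0, -0.0]
ft_force: [-0.2, 0.2, -0.6]
width: 0.0302
grip_force: 25.0
t 18.20 pos [ 0.5336 -0.1362  0.0654] rotv [ 9.997e-01 -2.500e-02 -8.000e-04] F [-0.2  0.2 -0.6] w 0.0302 g 25.0
shift [-0.002  0.006  0.081]
box z0.034 (array([406.6, 226.3]), array([76.7, 24.6]), -4.0) xmin/max 0.3682 0.4444
box z0.034 (array([411.4, 344.4]), array([77. , 25.2]), -4.0) xmin/max 0.373 0.4492
box z0.033 (array([562.2, 369. ]), array([77.6, 24.9]), 0.8) xmin/max 0.5234 0.6009
box z0.033 (array([565.2, 274.9]), array([78.4, 26. ]), -10.0) xmin/max 0.5261 0.6037
```

View pics/w3.png

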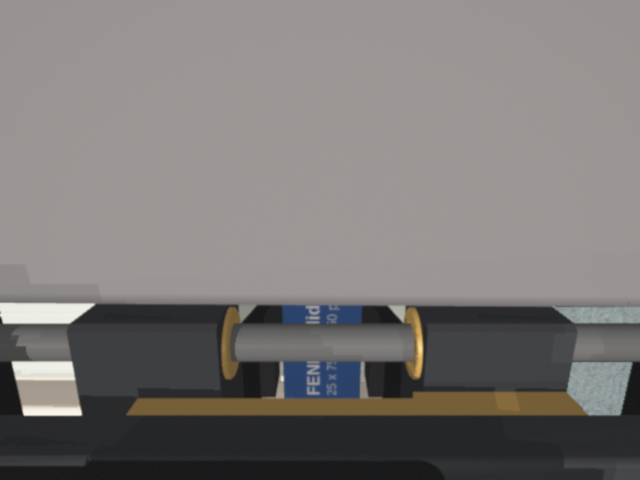

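The box is still held, at columns 283 to 362, and the view past the lid is blocked. Next I lower it into the chamber, release, and go back toward waiting box 2.

```bash
python3 -m pendant '[[0.6,0,0.006,0.04,0,0,0],[0.6,0,0.006,0.07,0,0,0],[0.6,0,0.006,0.08,0,0,0],[0.6,0,0.006,0.08,0,0,0]]'
python3 -m pendant '[[-0.1,0,0,0,0,0,0],[-0.1,0,0,0,0,0,0],[-0.1,0,0,0,0,0,0],[-0.1,0,0,-0.15,0,0,0],[-0.1,0,0,-0.35,0,0,0],[-0.1,0,0,-0.45,0,0,0],[-0.26,0,-0.3,-0.45,0,0,0],[-0.26,0,-0.6,-0.45,0,0,0]]'
python3 -c "
from h import *
to(.566,.277,.17);boxes()"
```

```text
time: 18.8
ee_pos: [0.533, -0.1393, 0.0411]
eef_rot: [1.0, -0.013, -0.0, -0.0]
ft_force: [-0.3, 0.7, -0.6]
width: 0.0298
grip_force: 25.0
time: 19.8
ee_pos: [0.5367, -0.0133, 0.1771]
eef_rot: [1.0, -0.014, 0.001, 0.0]
ft_force: [0.6, 0.6, -0.4]
width: 0.0543
grip_force: 0.0
t 19.80 pos [ 0.5367 -0.0133  0.1771] rotv [ 0.9996 -0.0286  0.0017] F [ 0.6  0.6 -0.4] w 0.0543 g 0.0
shift [ 0.07  -0.97   0.024]
box z0.034 (array([406.7, 226.3]), array([76.5, 24.6]), -4.0) xmin/max 0.3682 0.4444
box z0.034 (array([411.3, 344.4]), array([76.8, 25.4]), -4.0) xmin/max 0.373 0.4492
box z0.033 (array([562.2, 369. ]), array([77.6, 24.9]), 0.8) xmin/max 0.5234 0.6009
box z0.033 (array([565.2, 274.9]), array([77.5, 25.9]), -10.7) xmin/max 0.5261 0.6037
```

```bash
python3 -m pendant '[[-0.26,0,0,0,0,0,0],[-0.26,0,0,0,0,0,0],[-0.26,0,0,0,0,0,0]]'; python3 -c "
from h import *
to(.566,.277,.17)"
```

```text
time: 20.23
ee_pos: [0.5365, -0.0159, 0.1762]
eef_rot: [1.0, -0.015, -0.0, 0.0]
ft_force: [0.3, -0.1, 0.1]
width: 0.0551
grip_force: 0.0
t 20.23 pos [ 0.5365 -0.0159  0.1762] rotv [ 9.996e-01 -2.910e-02 -1.000e-04] F [ 0.3 -0.1  0.1] w 0.0551 g 0.0
shift [ 0.07  -0.979  0.02 ]
```

```bash
python3 -m pendant '[[-0.26,0.07,-0.979,0,0,0,0.073],[-0.26,0.07,-0.979,0,0,0,0.073],[-0.26,0.07,-0.979,0,0,0,0.073],[-0.26,0.07,-0.979,0,0,0,0.073],[-0.26,0.07,-0.979,0.1,0,0,0.073],[-0.26,0.07,-0.979,0.25,0,0,0.073],[-0.26,0.07,-0.979,0.32,0,0,0.073],[-0.26,0.07,-0.979,0.32,0,0,0.073]]' 25
python3 -c "
from h import *
to(.566,.277,.025);c=Cam('top');boxes(c);c.save('t3.png',(200,180,470,320),2.9)"
```

```text
time: 21.22
ee_pos: [0.5653, 0.2768, 0.0792]
eef_rot: [0.996, -0.091, -0.001, 0.001]
ft_force: [-0.1, -0.1, 0.4]
width: 0.055
grip_force: 0.0
t 21.23 pos [0.5653 0.2768 0.0792] rotv [ 0.9835 -0.1806 -0.0018] F [-0.1 -0.1  0.4] w 0.0550 g 0.0
shift [ 0.003 -0.001  0.181]
box z0.034 (array([411.1, 345.1]), array([76.3, 25. ]), -2.9) xmin/max 0.373 0.4492
box z0.048 (array([ 532.6, -139.1]), array([72. , 24.8]), -0.7) xmin/max 0.4968 0.5685
```

View pics/t3.png

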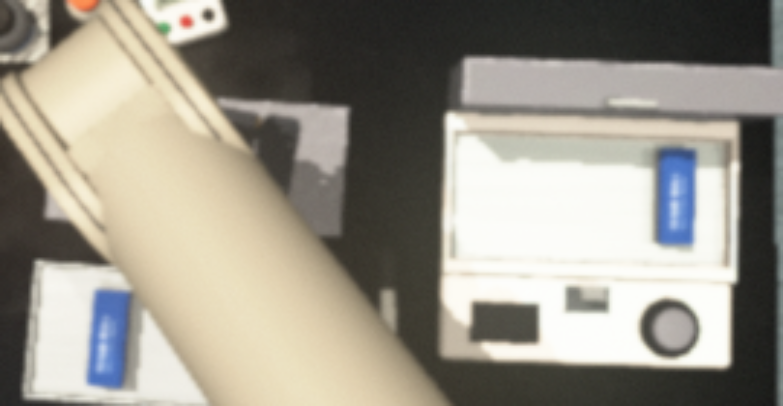

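Waiting box 1 lies flat in the chamber's right slot at crop (676,197). Next I grasp box 2.

```bash
python3 -m pendant '[[-0.26,0.003,-0.001,0.1,0,0,0],[-0.26,0.003,-0.001,0.181,0,0,0],[0.6,0.003,-0.001,0.181,0,0,0],[0.6,0.003,-0.001,0.181,0,0,0],[0.6,0.003,-0.001,0.181,0,0,0],[0.6,0.003,-0.001,0.181,0,0,0],[0.6,0.003,-0.001,0.181,0,0,0]]' 25
python3 -m pendant '[[0.6,0,0,-0.15,0,0,0],[0.6,0,0,-0.3,0,0,0],[0.6,0,0.2,-0.45,0,0,-0.073],[0.6,0,0.4,-0.48,0,0,-0.073],[0.6,0,0.4,-0.48,0,0,-0.073],[0.6,0,0.4,-0.48,0,0,-0.073]]'
python3 -c "from h import *;to(.533,-.066,.041)"
```

```text
time: 22.15
ee_pos: [0.5672, 0.2789, 0.0277]
eef_rot: [0.996, -0.09, 0.001, -0.0]
ft_force: [-1.8, -0.8, 6.9]
width: 0.0298
grip_force: 25.0
time: 22.9
ee_pos: [0.545, 0.1604, 0.1706]
eef_rot: [1.0, -0.014, 0.0, -0.0]
ft_force: [0.5, 0.6, -1.4]
width: 0.0299
grip_force: 25.0
t 22.90 pos [0.545  0.1604 0.1706] rotv [ 0.9996 -0.028   0.001 ] F [ 0.5  0.6 -1.4] w 0.0299 g 25.0
shift [-0.019  0.755  0.432]
```

```bash
python3 -m pendant '[[0.6,-0.02,0.755,0,0,0,0],[0.6,-0.02,0.755,0,0,0,0],[0.6,-0.02,0.755,0,0,0,0],[0.6,-0.02,0.755,0,0,0,0],[0.6,-0.02,0.755,0.1,0,0,0],[0.6,-0.02,0.755,0.25,0,0,0],[0.6,-0.02,0.755,0.34,0,0,0],[0.6,-0.02,0.755,0.34,0,0,0]]' 25
python3 -c "
from h import *
to(.533,-.066,.0435);boxes()"
```

```text
time: 23.9
ee_pos: [0.5316, -0.0635, 0.0658]
eef_rot: [1.0, -0.012, -0.002, -0.001]
ft_force: [-0.1, -0.2, -1.3]
width: 0.0298
grip_force: 25.0
t 23.90 pos [ 0.5316 -0.0635  0.0658] rotv [ 0.9997 -0.0241 -0.0046] F [-0.1 -0.2 -1.3] w 0.0298 g 25.0
shift [0.005 0.008 0.074]
box z0.034 (array([406.7, 226.5]), array([76.5, 24.4]), -3.7) xmin/max 0.3682 0.4444
box z0.034 (array([411.3, 344.5]), array([76.8, 25.1]), -3.9) xmin/max 0.373 0.4492
box z0.033 (array([562.2, 368.9]), array([77.6, 24.9]), 0.8) xmin/max 0.5234 0.6009
```

```bash
python3 -m pendant '[[0.6,0.003,0.008,0.04,0,0,0],[0.6,0.003,0.008,0.065,0,0,0],[0.6,0.003,0.008,0.073,0,0,0],[0.6,0.003,0.008,0.073,0,0,0]]'
python3 -m pendant '[[-0.1,0,0,0,0,0,0],[-0.1,0,0,0,0,0,0],[-0.1,0,0,0,0,0,0],[-0.1,0,0,-0.15,0,0,0],[-0.1,0,0,-0.35,0,0,0],[-0.1,0,0,-0.45,0,0,0],[-0.26,0,-0.3,-0.45,0,0,0],[-0.26,0,-0.6,-0.45,0,0,0]]'
python3 -m pendant '[[-0.26,0.05,-0.2,0,0,0,0],[-0.26,0.05,-0.4,0,0,0,0],[-0.26,0.05,-0.4,0,0,0,0],[-0.26,0.05,-0.4,0,0,0,0]]'
python3 -c "
from h import *
boxes();to(.563,.371,.08)"
```

```text
time: 24.45
ee_pos: [0.5337, -0.0679, 0.0462]
eef_rot: [1.0, -0.013, 0.0, 0.0]
ft_force: [0.3, -0.2, -2.5]
width: 0.0301
grip_force: 25.0
time: 25.45
ee_pos: [0.5373, 0.058, 0.1819]
eef_rot: [1.0, -0.014, 0.001, 0.0]
ft_force: [0.6, 1.0, -0.0]
width: 0.0539
grip_force: 0.0
time: 25.95
ee_pos: [0.5552, 0.1762, 0.181]
eef_rot: [1.0, -0.013, -0.0, 0.0]
ft_force: [-1.0, -0.8, 0.2]
width: 0.0547
grip_force: 0.0
box z0.034 (array([406.7, 226.8]), array([74.1, 23. ]), -4.2) xmin/max 0.3706 0.4444
box z0.034 (array([411.3, 344.4]), array([76.8, 25.2]), -4.0) xmin/max 0.373 0.4492
box z0.048 (array([532.5, -67.4]), array([71.9, 24.7]), -0.6) xmin/max 0.4967 0.5683
box z0.048 (array([ 533.8, -139.1]), array([74.4, 24.8]), -0.7) xmin/max 0.4968 0.571
box z0.033 (array([562.2, 368.9]), array([77.5, 24.9]), 0.8) xmin/max 0.5234 0.6009
t 26.00 pos [0.5554 0.1753 0.181 ] rotv [ 0.9996 -0.0281 -0.    ] F [-0.8 -0.9 -0.4] w 0.0550 g 0.0
shift [ 0.007 -0.653  0.336]
```

```bash
python3 -m pendant '[[-0.26,0.007,-0.653,0,0,0,-0.021],[-0.26,0.007,-0.653,0,0,0,-0.021],[-0.26,0.007,-0.653,0,0,0,-0.021],[-0.26,0.007,-0.653,0,0,0,-0.021],[-0.26,0.007,-0.653,0.15,0,0,-0.021],[-0.26,0.007,-0.653,0.33,0,0,-0.021],[-0.26,0.007,-0.653,0.33,0,0,-0.021]]' 25
python3 -c "
from h import *
to(.563,.371,.025);c=Cam('wrist');c.save('w4.png')"
```

```text
time: 26.88
ee_pos: [0.5614, 0.3682, 0.0781]
eef_rot: [1.0, 0.007, -0.003, 0.003]
ft_force: [-0.8, 0.3, 0.3]
width: 0.0545
grip_force: 0.0
t 26.88 pos [0.5614 0.3682 0.0781] rotv [ 0.9999  0.0147 -0.0061] F [-0.8  0.3  0.3] w 0.0545 g 0.0
shift [ 0.006 -0.01   0.177]
```

View pics/w4.png

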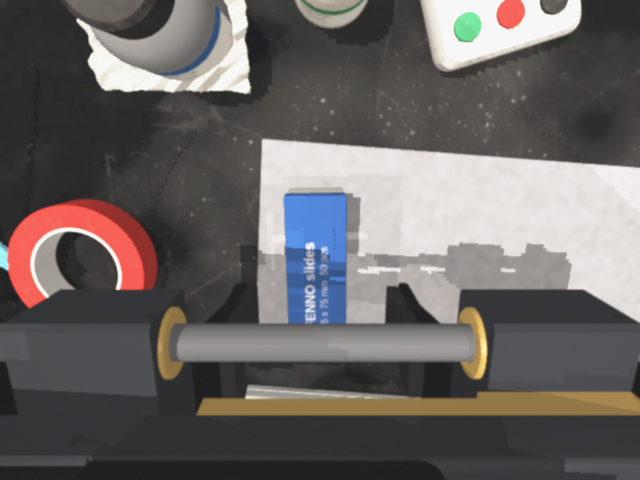

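Waiting box 3 is at columns 285 to 347, centred at 316 between the fingers and about 2 mm left. The bottles and timer are clear of the gripper. Next I grasp it and carry it to the left slot.

```bash
python3 -m pendant '[[-0.26,0.006,-0.01,0.1,0,0,0],[-0.26,0.006,-0.01,0.177,0,0,0],[-0.26,0.006,-0.01,0.177,0,0,0],[0.6,0.006,-0.01,0.177,0,0,0],[0.6,0.006,-0.01,0.177,0,0,0],[0.6,0.006,-0.01,0.177,0,0,0],[0.6,0.006,-0.01,0.177,0,0,0],[0.6,0.006,-0.01,0.177,0,0,0]]' 25
python3 -m pendant '[[0.6,0,0,-0.15,0,0,0],[0.6,0,0,-0.3,0,0,0],[0.6,0,0.2,-0.45,0,0,0.021],[0.6,0,0.4,-0.48,0,0,0.021],[0.6,0,0.5,-0.48,0,0,0.021],[0.6,0,0.5,-0.48,0,0,0.021],[0.6,0,0.5,-0.48,0,0,0.021]]'
python3 -c "from h import *;to(.534,.005,.041)"
```

```text
time: 27.92
ee_pos: [0.5647, 0.3751, 0.0297]
eef_rot: [1.0, 0.008, 0.0, 0.0]
ft_force: [-1.4, -3.0, 6.1]
width: 0.0301
grip_force: 25.0
time: 28.8
ee_pos: [0.5665, 0.2263, 0.1729]
eef_rot: [1.0, -0.013, -0.0, -0.0]
ft_force: [-0.4, 0.0, -1.8]
width: 0.0299
grip_force: 25.0
t 28.80 pos [0.5665 0.2263 0.1729] rotv [ 9.997e-01 -2.600e-02 -4.000e-04] F [-0.4  0.  -1.8] w 0.0299 g 25.0
shift [-0.089  0.74   0.439]
```

```bash
python3 -m pendant '[[0.6,-0.087,0.74,0,0,0,0],[0.6,-0.087,0.74,0,0,0,0],[0.6,-0.087,0.74,0,0,0,0],[0.6,-0.087,0.74,0,0,0,0],[0.6,-0.087,0.74,0.1,0,0,0],[0.6,-0.087,0.74,0.25,0,0,0],[0.6,-0.087,0.74,0.34,0,0,0],[0.6,-0.087,0.74,0.34,0,0,0]]' 25
python3 -c "
from h import *
to(.535,.005,.0455);boxes()"
```

```text
time: 29.8
ee_pos: [0.5334, 0.0059, 0.069]
eef_rot: [1.0, -0.012, -0.002, -0.0]
ft_force: [0.8, 0.5, -1.5]
width: 0.0299
grip_force: 25.0
t 29.80 pos [0.5334 0.0059 0.069 ] rotv [ 0.9997 -0.0241 -0.0044] F [ 0.8  0.5 -1.5] w 0.0299 g 25.0
shift [0.006 0.003 0.078]
box z0.034 (array([406.6, 226.4]), array([76.4, 24.1]), -3.8) xmin/max 0.3682 0.4444
box z0.034 (array([411.4, 344.5]), array([76.6, 24.9]), -3.7) xmin/max 0.373 0.4492
```

```bash
python3 -m pendant '[[0.6,0.004,0.003,0.04,0,0,0],[0.6,0.004,0.003,0.07,0,0,0],[0.6,0.004,0.003,0.078,0,0,0],[0.6,0.004,0.003,0.078,0,0,0]]'
python3 -m pendant '[[-0.1,0,0,0,0,0,0],[-0.1,0,0,0,0,0,0],[-0.1,0,0,0,0,0,0],[-0.1,0,0,-0.15,0,0,0],[-0.1,0,0,-0.35,0,0,0],[-0.1,0,0,-0.5,0,0,0],[-0.1,0,0,-0.6,0,0,0],[-0.1,0,0,-0.6,0,0,0]]'
python3 -m pendant '[[1,0.05,-0.2,0,0,0,0],[1,0.05,-0.4,0,0,0,0],[1,0.1,-0.6,-0.1,0,0,0],[1,0.1,-0.6,-0.3,0,0,0],[1,0.1,-0.6,-0.3,0,0,0],[1,0.1,-0.6,-0.3,0,0,0]]'
python3 -c "
from h import *
c=Cam('top');boxes(c);st();c.save('t4.png',(200,150,470,320),2.9)"
```

```text
time: 30.35
ee_pos: [0.536, 0.0032, 0.0477]
eef_rot: [1.0, -0.013, -0.0, 0.0]
ft_force: [-1.0, -0.5, -1.9]
width: 0.0296
grip_force: 25.0
time: 31.35
ee_pos: [0.5373, 0.0034, 0.2304]
eef_rot: [1.0, -0.013, 0.002, 0.0]
ft_force: [0.1, -0.3, -0.5]
width: 0.0477
grip_force: 0.0
time: 32.1
ee_pos: [0.5707, 0.182, 0.3164]
eef_rot: [1.0, -0.013, -0.001, 0.0]
ft_force: [0.5, 0.1, -1.1]
width: 0.0019
grip_force: 0.0
box z0.034 (array([411.1, 344.6]), array([76.3, 25.1]), -3.4) xmin/max 0.373 0.4492
box z0.048 (array([532.5, -67.4]), array([71.9, 24.7]), -0.6) xmin/max 0.4967 0.5683
box z0.048 (array([ 533.8, -139.1]), array([74.3, 24.8]), -0.7) xmin/max 0.4968 0.5709
box z0.048 (array([554.5,   2.9]), array([32.3, 22.3]), -0.3) xmin/max 0.5384 0.5706
t 32.15 pos [0.5705 0.1817 0.3159] rotv [ 0.9996 -0.0273 -0.0021] F [-0.2  0.1  0.2] w 0.0009 g 0.0
```

View pics/t4.png

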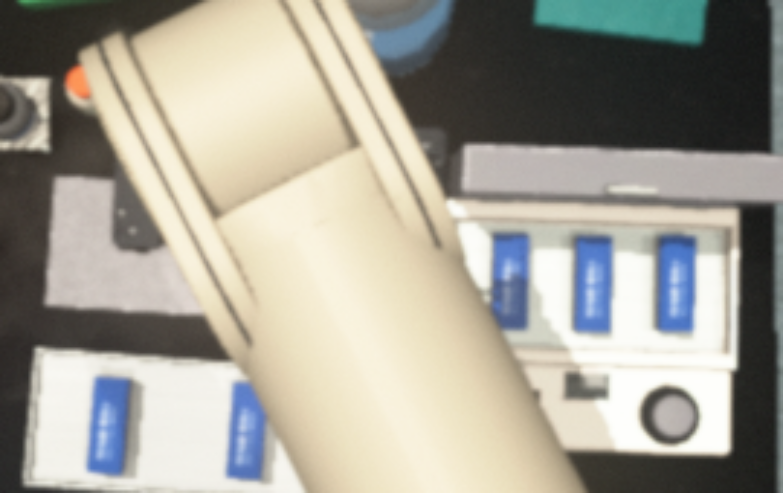

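All three waiting boxes stand in the chamber, at crop (511,282), (593,284) and (676,284), and the two treated ones are in the tray. Next I move behind the lid and work out the closing arc.

```bash
python3 -m pendant '[[1,0.33,0.83,0,0,0,0],[1,0.33,0.83,0,0,0,0],[1,0.33,0.83,0,0,0,0],[1,0.33,0.83,0,0,0,0],[1,0.33,0.83,0,0,0,0],[1,0.33,0.83,0.2,0,0,0],[1,0.33,0.83,0.4,0,0,0],[1,0.33,0.83,0.463,0,0,0]]'
python3 -m pendant '[[1,0,0,0,0,0,0],[1,0,0,0,0,0,0]]'
cat >> h.py <<'E'
def arc(ths,L=.118):
    s=st();M=R.from_quat(s["eef_rot"]).as_matrix();a=np.radians(-1.5)
    for t in ths:
        ux=.10-(L*np.cos(t)-.036*np.sin(t))+.0095;z=.043+L*np.sin(t)+.036*np.cos(t)+.014
        p=np.array([.501+ux*np.cos(a),-.0655+ux*np.sin(a),z])
        print(t,np.round(M.T@(p-s["ee_pos"])/.3,3))
E
python3 -c "
from h import *
arc([1.5,1.4,1.3,1.2,1.1,1.0,.9,.8])
sc=Cam('scene');sc.save('s5.png')"
```

```text
time: 33.15
ee_pos: [0.6604, -0.069, 0.1738]
eef_rot: [1.0, -0.013, -0.004, -0.0]
ft_force: [-0.6, -0.4, 0.7]
width: 0.0003
grip_force: 0.0
time: 33.4
ee_pos: [0.6644, -0.069, 0.1815]
eef_rot: [1.0, -0.013, 0.002, 0.0]
ft_force: [-0.3, -0.0, 1.3]
width: 0.0007
grip_force: 0.0
t 33.40 pos [ 0.6644 -0.069   0.1815] rotv [ 0.9996 -0.0267  0.0037] F [-0.3 -0.   1.3] w 0.0007 g 0.0
1.5 [-0.088  0.003  0.014]
1.4 [-0.128  0.003  0.007]
1.3 [-0.169  0.003  0.003]
1.2 [-0.21   0.003  0.004]
1.1 [-0.251  0.003  0.009]
1.0 [-0.291  0.003  0.018]
0.9 [-0.33   0.003  0.031]
0.8 [-0.368  0.003  0.048]
```

View pics/s5.png

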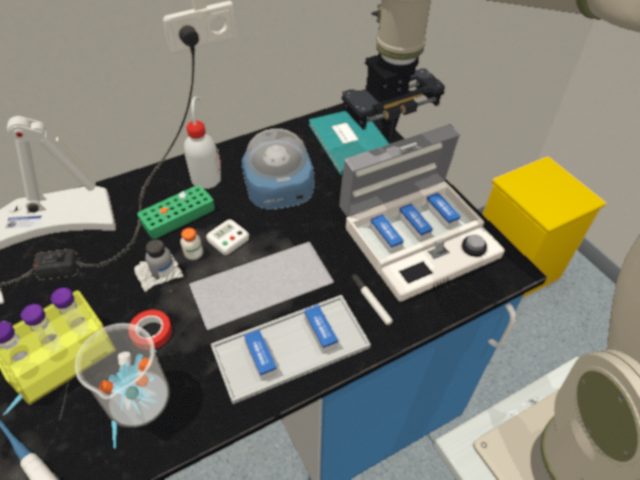

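The scene view shows three boxes flat in the chamber, two in the tray, and the closed fingers behind the upright lid at (395,125). Next I push the lid round.

```bash
python3 -m pendant '[[1,-0.088,0.003,0.014,0,0,0],[1,-0.128,0.003,0.007,0,0,0],[1,-0.169,0.003,0.003,0,0,0],[1,-0.21,0.003,0.004,0,0,0],[1,-0.251,0.003,0.009,0,0,0],[1,-0.291,0.003,0.018,0,0,0],[1,-0.33,0.003,0.031,0,0,0],[1,-0.368,0.003,0.048,0,0,0]]'
python3 -c "
from h import *
arc([.8,.7,.6,.5,.4,.3,.2,.1])"
```

```text
time: 34.45
ee_pos: [0.552, -0.0671, 0.1639]
eef_rot: [1.0, -0.013, -0.0, 0.0]
ft_force: [2.0, 0.8, 0.6]
width: 0.0003
grip_force: 1.1
t 34.45 pos [ 0.552  -0.0671  0.1639] rotv [ 0.9996 -0.0267 -0.    ] F [2.  0.8 0.6] w 0.0003 g 1.1
0.8 [ 0.007 -0.001 -0.009]
0.7 [-0.029 -0.001  0.011]
0.6 [-0.062 -0.001  0.035]
0.5 [-0.093 -0.001  0.063]
0.4 [-0.121 -0.001  0.093]
0.3 [-0.145 -0.001  0.126]
0.2 [-0.167 -0.001  0.161]
0.1 [-0.184 -0.001  0.198]
```

```bash
python3 -m pendant '[[1,-0.029,0,0.011,0,0,0],[1,-0.062,0,0.035,0,0,0],[1,-0.093,0,0.063,0,0,0],[1,-0.121,0,0.093,0,0,0],[1,-0.145,0,0.126,0,0,0],[1,-0.167,0,0.161,0,0,0],[1,-0.178,0,0.18,0,0,0],[1,-0.178,0,0.18,0,0,0]]'
python3 -c "
from h import *
arc([.15,.1,.05,0.01,0]);Cam('scene').save('s6.png',(300,100,560,300),3)"
```

```text
time: 35.45
ee_pos: [0.4989, -0.0657, 0.1098]
eef_rot: [1.0, -0.013, -0.001, -0.0]
ft_force: [-0.4, -0.2, 2.9]
width: 0.0008
grip_force: 1.1
t 35.45 pos [ 0.4989 -0.0657  0.1098] rotv [ 0.9996 -0.0267 -0.0011] F [-0.4 -0.2  2.9] w 0.0008 g 1.1
0.15 [ 0.001 -0.001 -0.001]
0.1 [-0.007 -0.001  0.017]
0.05 [-0.015 -0.001  0.037]
0.01 [-0.02  -0.001  0.052]
0 [-0.021 -0.001  0.056]
```

View pics/s6.png

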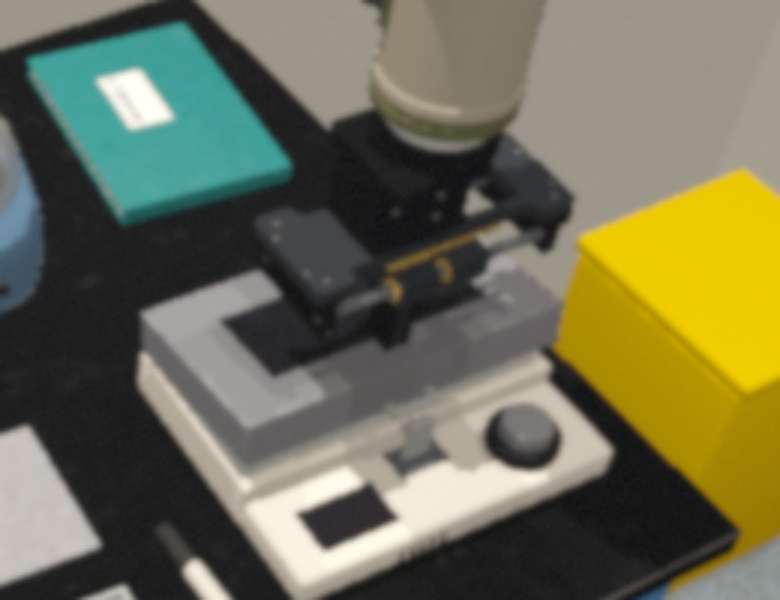

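The lid is nearly shut, with the fingertips on its front margin near (395,330) and the hook free. Next I press it down until the latch catches.

```bash
python3 -m pendant '[[1,-0.007,0,0.017,0,0,0],[1,-0.015,0,0.037,0,0,0],[1,-0.02,0,0.05,0,0,0],[1,-0.02,0,0.056,0,0,0],[1,-0.02,0,0.06,0,0,0],[1,-0.02,0,0.06,0,0,0]]'
python3 -c "
from h import *
arc([0.01])"
```

```text
time: 36.25
ee_pos: [0.4928, -0.0655, 0.0926]
eef_rot: [1.0, -0.013, -0.001, 0.0]
ft_force: [-7.2, -0.0, 13.1]
width: 0.0006
grip_force: 6.7
t 36.25 pos [ 0.4928 -0.0655  0.0926] rotv [ 0.9996 -0.0268 -0.0015] F [-7.2 -0.  13.1] w 0.0006 g 6.7
0.01 [ 0.    -0.001 -0.005]
```

```bash
python3 -m pendant '[[1,0,0,0.006,0,0,0],[1,0,0,0.006,0,0,0],[1,0,0,0,0,0,0],[1,0,0,-0.1,0,0,0],[1,0,0,-0.3,0,0,0],[1,0,0,-0.5,0,0,0]]'
python3 -m pendant '[[1,-0.3,0,0,0,0,0],[1,-0.3,0.5,0,0,0,0],[1,-0.3,0.9,0,0,0,0],[1,-0.3,0.9,0,0,0,0],[1,-0.3,0.9,0,0,0,0],[1,-0.3,0.9,0,0,0,0],[1,-0.3,0.9,0,0,0,0]]'
python3 -c "
from h import *
st();c=Cam('scene');im=cv2.resize(c.bgr,(400,300));t=Cam('top');boxes(t)
cv2.imwrite('pics/f.png',np.hstack([cv2.resize(c.bgr[150:390,190:510],(400,300)),cv2.resize(t.bgr[170:330,190:470],(400,300))]))"
```

```text
time: 37.0
ee_pos: [0.4929, -0.0655, 0.2434]
eef_rot: [1.0, -0.013, -0.0, -0.0]
ft_force: [1.0, -1.0, -0.5]
width: 0.0008
grip_force: 0.0
time: 37.88
ee_pos: [0.3958, -0.3338, 0.2416]
eef_rot: [1.0, -0.014, -0.0, -0.0]
ft_force: [-0.9, 1.3, 0.1]
width: 0.0005
grip_force: 0.0
t 37.88 pos [ 0.3958 -0.3338  0.2416] rotv [ 9.996e-01 -2.890e-02 -9.000e-04] F [-0.9  1.3  0.1] w 0.0005 g 0.0
box z0.034 (array([406.7, 226.4]), array([76.5, 24.4]), -4.0) xmin/max 0.3682 0.4444
box z0.034 (array([411.3, 344.5]), array([76.7, 25.3]), -3.7) xmin/max 0.373 0.4492
```

View pics/f.png

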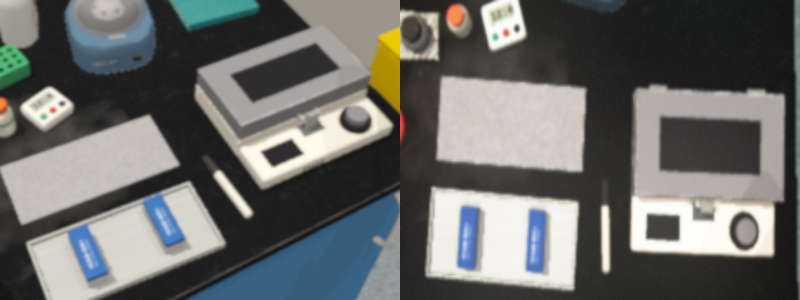

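The lid is shut with the hook over its keeper at (310,122). The mat is empty, both treated boxes are in the tray, and the marker and timer are where they were. I'm handing the job in.

```bash
python3 -c "
from bench import r
print(r.close_job())"
```

```text
the job is handed in; nothing more can be done
None
```

The job is handed in: both treated boxes stand flat in the tray, all three waiting boxes are in the UV box, and the lid stayed shut after I let go; the judge's result was not shown.

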